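# Press push nuts onto dolly wheel axles

### The job

Each dolly wheel on the bench still has a bare axle end: pull open the drawer of the small parts chest, take toothed push nuts from it and press one straight down every axle until it sits hard against the wheel hub and grips there by itself. Finish with the drawer pushed fully shut, any spare nut inside it and the wheels still standing upright on the bench. Do not knock over or shove away the other things lying about.

Things in the scene. Friction and masses are not known exactly. Their poses are not given: they have to be found in the camera images.
- wheel0_seat (a point): dolly wheel lying flat, one loose 0.7 kg piece: black steel base plate 70 x 70 x 14 mm, dark tyre 64 mm across (top at 42 mm), grey hub 26 mm across (top at 52 mm), bare upright steel axle 10 mm thick with round tip at 74 mm. Three or four wheels are present. Point: on the axle 58 mm above the bench, where the centre of a fully pressed nut comes to lie. z up along the axle.
- wheel0_tip (a point): top end of the axle of the same wheel (wheel0), 74 mm above the bench, 22 mm above the hub
- wheel1_seat (a point): dolly wheel lying flat, one loose 0.7 kg piece: black steel base plate 70 x 70 x 14 mm, dark tyre 64 mm across (top at 42 mm), grey hub 26 mm across (top at 52 mm), bare upright steel axle 10 mm thick with round tip at 74 mm. Three or four wheels are present. Point: on the axle 58 mm above the bench, where the centre of a fully pressed nut comes to lie. z up along the axle.
- wheel1_tip (a point): top end of the axle of the same wheel (wheel1), 74 mm above the bench, 22 mm above the hub
- wheel2_seat (a point): dolly wheel lying flat, one loose 0.7 kg piece: black steel base plate 70 x 70 x 14 mm, dark tyre 64 mm across (top at 42 mm), grey hub 26 mm across (top at 52 mm), bare upright steel axle 10 mm thick with round tip at 74 mm. Three or four wheels are present. Point: on the axle 58 mm above the bench, where the centre of a fully pressed nut comes to lie. z up along the axle.
- wheel2_tip (a point): top end of the axle of the same wheel (wheel2), 74 mm above the bench, 22 mm above the hub
- wheel3_seat (a point): dolly wheel lying flat, one loose 0.7 kg piece: black steel base plate 70 x 70 x 14 mm, dark tyre 64 mm across (top at 42 mm), grey hub 26 mm across (top at 52 mm), bare upright steel axle 10 mm thick with round tip at 74 mm. Three or four wheels are present. Point: on the axle 58 mm above the bench, where the centre of a fully pressed nut comes to lie. z up along the axle.
- wheel3_tip (a point): top end of the axle of the same wheel (wheel3), 74 mm above the bench, 22 mm above the hub
- nut0_center (a point): push nut: steel ring 30 mm across, 12 mm high, 30 g, small sheet teeth pointing inward leave a 9 mm hole; same either way up. Point: its centre, 6 mm above its underside; z is the ring's axis. Starts flat on the drawer floor, four in a row across the drawer. Grip the rim (most room along the drawer's slide). Needs about 10 to 25 N to go down an axle, stays where pressed; only perches on the tip if laid there.
- nut1_center (a point): push nut: steel ring 30 mm across, 12 mm high, 30 g, small sheet teeth pointing inward leave a 9 mm hole; same either way up. Point: its centre, 6 mm above its underside; z is the ring's axis. Starts flat on the drawer floor, four in a row across the drawer. Grip the rim (most room along the drawer's slide). Needs about 10 to 25 N to go down an axle, stays where pressed; only perches on the tip if laid there.
- nut2_center (a point): push nut: steel ring 30 mm across, 12 mm high, 30 g, small sheet teeth pointing inward leave a 9 mm hole; same either way up. Point: its centre, 6 mm above its underside; z is the ring's axis. Starts flat on the drawer floor, four in a row across the drawer. Grip the rim (most room along the drawer's slide). Needs about 10 to 25 N to go down an axle, stays where pressed; only perches on the tip if laid there.
- nut3_center (a point): push nut: steel ring 30 mm across, 12 mm high, 30 g, small sheet teeth pointing inward leave a 9 mm hole; same either way up. Point: its centre, 6 mm above its underside; z is the ring's axis. Starts flat on the drawer floor, four in a row across the drawer. Grip the rim (most room along the drawer's slide). Needs about 10 to 25 N to go down an axle, stays where pressed; only perches on the tip if laid there.
- chest_front (a point): low brown wooden parts chest on the robot's left, 260 mm deep (x), 260 mm wide (y), 85 mm high, fixed; one drawer, its front faces the robot. Point: middle of the front edge of the chest's top, x into the chest. Drawer inside, in the handle point's frame: x 56 to 271 mm, y -109 to 109 mm, floor 25 mm below that point; its side walls end 16 mm and its front panel 28 mm above that point.
- chest_drawer0_handle (a point): middle of the drawer's steel bar handle: bar level along this frame's y, 120 mm long, about 10 mm thick, centre 35 mm out from the drawer front and 47 mm above the bench; can be straddled from above, one finger before and one behind it. x points into the chest, z up. Moves with the drawer, which is pulled along -x of this frame.
- chest_drawer0 (a joint): how far the drawer is out, in m: 0 fully shut, 0.18 fully open; starts shut or nearly so. Slides with a few newtons of friction and stays where left. At 0.15 all the nuts clear the chest and can be reached from above.
- offcut: loose bystander: block of dark wood 70 x 45 x 30 mm lying between the wheels and the chest; origin at the centre of its underside
- tape: loose bystander: paper-coloured tape roll 64 mm across, 25 mm high, lying flat near the robot; origin at the centre of its underside
- glue: loose bystander: white glue bottle 60 mm across, 150 mm high, standing behind; origin at the centre of its underside
- hammer: loose bystander: hammer lying at the back; origin on its underside
- sander: loose bystander: cork sanding block 70 x 45 x 30 mm near the robot; origin at the centre of its underside
- driver: loose bystander: screwdriver lying near the robot on its right; origin on its underside
- jar: loose bystander: jar 64 mm across, 70 mm high, standing on top of the chest; origin at the centre of its underside

How it is judged:
On the way, in this order (a step that is already met when the one before it is completed fails the run):
1. the drawer is pulled open by more than 10 cm (value of joint chest_drawer0 above 0.1 m), for 0.2 s.
2. every wheel present has a push nut pressed down to its hub (distance between any of nut0_center, nut1_center, nut2_center, nut3_center and wheel0_seat below 0.003 m and distance between any of nut0_center, nut1_center, nut2_center, nut3_center and wheel1_seat below 0.003 m and distance between any of nut0_center, nut1_center, nut2_center, nut3_center and wheel2_seat below 0.003 m and distance between any of nut0_center, nut1_center, nut2_center, nut3_center and wheel3_seat below 0.003 m), for 0.2 s.
At the end, for the whole second after the job is handed in: Every wheel present stands upright on the bench (within 0.1 rad) with the centre of a push nut within 3 mm of its seat point, every other nut lies in the drawer, and the drawer is shut to within 10 mm (all of step 2 and angle between each of wheel0_seat, wheel1_seat, wheel2_seat, wheel3_seat's own z axis and vertical below 0.1 rad and height (world z) of each of wheel0_seat, wheel1_seat, wheel2_seat, wheel3_seat below 0.063 m and ((x of nut0_center in the frame of chest_drawer0_handle between 0.05 and 0.285 m and y of nut0_center in the frame of chest_drawer0_handle between -0.11 and 0.11 m and z of nut0_center in the frame of chest_drawer0_handle between -0.03 and 0.005 m) or distance between nut0_center and wheel0_seat below 0.003 m or distance between nut0_center and wheel1_seat below 0.003 m or distance between nut0_center and wheel2_seat below 0.003 m or distance between nut0_center and wheel3_seat below 0.003 m) and ((x of nut1_center in the frame of chest_drawer0_handle between 0.05 and 0.285 m and y of nut1_center in the frame of chest_drawer0_handle between -0.11 and 0.11 m and z of nut1_center in the frame of chest_drawer0_handle between -0.03 and 0.005 m) or distance between nut1_center and wheel0_seat below 0.003 m or distance between nut1_center and wheel1_seat below 0.003 m or distance between nut1_center and wheel2_seat below 0.003 m or distance between nut1_center and wheel3_seat below 0.003 m) and ((x of nut2_center in the frame of chest_drawer0_handle between 0.05 and 0.285 m and y of nut2_center in the frame of chest_drawer0_handle between -0.11 and 0.11 m and z of nut2_center in the frame of chest_drawer0_handle between -0.03 and 0.005 m) or distance between nut2_center and wheel0_seat below 0.003 m or distance between nut2_center and wheel1_seat below 0.003 m or distance between nut2_center and wheel2_seat below 0.003 m or distance between nut2_center and wheel3_seat below 0.003 m) and ((x of nut3_center in the frame of chest_drawer0_handle between 0.05 and 0.285 m and y of nut3_center in the frame of chest_drawer0_handle between -0.11 and 0.11 m and z of nut3_center in the frame of chest_drawer0_handle between -0.03 and 0.005 m) or distance between nut3_center and wheel0_seat below 0.003 m or distance between nut3_center and wheel1_seat below 0.003 m or distance between nut3_center and wheel2_seat below 0.003 m or distance between nut3_center and wheel3_seat below 0.003 m) and value of joint chest_drawer0 below 0.01 m); the robot touches nothing.
It fails at once if another thing on the bench or chest is shoved by more than 8 cm (distance of any of offcut, tape, glue, hammer, sander, driver, jar from where it was at the start of the episode above 0.08 m).
It fails at once if the glue bottle or the jar is knocked over (angle between any of glue, jar's own z axis and vertical above 0.8 rad).
Of wheel0, wheel1, wheel2, wheel3 only 3 to 4 are there at a start; the rules pass over those that are not, and their reading is None.
At some moment in a run one of wheel0, wheel1, wheel2, wheel3 may be knocked a few centimetres aside while the robot is not near it.
Once in a run the grip may slacken for a moment while it holds something.
It also fails if it takes over 210 s, if anything falls off the work surface, if the arm or the gripper's body presses on something with over 40 N, if the wrist force passes 120 N, or if a joint passes its speed limit or range.

### The arm

A 6-joint arm with a two-finger parallel gripper is mounted at the origin on the work surface. World frame = base frame: x ahead of the robot, y to its left, z up, the work surface at z = 0. Lengths are in m, angles in rad, forces in N, time in s.
With the tool pointing down it reaches from about 0.325 to 0.925 m from the base axis. Payload 3.1 kg.
Tool frame: the origin (TCP) lies midway between the tips of the shut fingers; the grasp point (between the pads) lies env.hold_point_z behind it (env.hold_point_z is the distance from the TCP to the grasp point, in m); x points along the fingers, z is the direction in which the jaws open and shut, and the axes are right-handed (so a half turn about x gives the same grasp; the last joint's range is limited). The gripper opens to 85 mm and grips with 20 to 120 N. Pads are 22 mm wide; open, the fingers measure 114 mm over their backs; the gripper's body (76 mm by 85 mm) begins 54 mm behind the grasp point. The pads swing forward as they close: fully open they stand 13 mm farther back than shut.
Start: joints at [-1.443, 0.217, 1.613, -0, 1.311, -0.112], TCP at [0.148, -0.607, 0.231] pointing down, gripper open.
Joint ranges: [-2.75, 2.75], [-0.78, 2.1], [0.31, 2.55], [-1.13, 4.27], [0.13, 2.63], [-2.58, 2.58]. Speed limits (rad/s): [2.79, 2.79, 3.14, 3.14, 3.14, 3.14].

### API

Orientations are given as a rotation vector (axis times angle).
In Python, from plant import env gives the robot as it stands. Calls block until the motion is done:
- env.move_to(position, orientation): joint-space move of the TCP to a pose.
- env.move_linear(position, velocity=0.15, orientation=None, f_stop=None): straight line of the TCP; orientation=None keeps the orientation; velocity is the mean speed in m/s. With f_stop (N) it stops when the force on the tool has changed by that much, and returns True; else False.
- env.movej(angles): joint-space move.
- env.grip(opening, grip_force=None): finger opening in m; grip_force is the grip in N (None keeps the last); returns when the fingers have stopped.
- env.sleep(seconds).
- env.ik(position, orientation): joint angles nearest the present ones, or None.
- env.read_state(): the state.
- env.capture(name): name is "scene" or "top"; returns the picture (384x512x3 uint8, red, green, blue); there is no depth.
- env.camera_model(name): a dict with "fx", "fy", "cx", "cy" (pixels), "rvec" (rotation vector, rad) and "tvec" (3), from world to camera coordinates, as OpenCV has them. Camera axes: x right, y down, z forward; pixel columns grow to the right and rows downward; lengths in m; the calibration is good to about 2 mm. A picture is of the moment at which its call begins. camera_model takes no time and is no camera call.
A pose or a line that the arm cannot do raises env.MotionError and nothing moves.
- env.sign_off(): hands the job in, once; it reports no verdict.
The state is a dict: "time_s": time; "qpos": joint angles; "dq": joint speeds; "joint_torque": joint torques, N m; "eef_pos": TCP position; "ee_rot": TCP orientation; "wrist_force": force on the tool from outside, world axes, zero at the start; "wrist_torque": the same for the moment, N m; "grip_width": finger opening in m.
Only numpy, scipy, OpenCV 4.12 (cv2) and the standard library are available. Lean on these libraries where they do the work, as an engineer would, in place of code of your own. Each camera call takes 0.05 s, during which the arm holds its last target. There are 200 camera calls.

## Working session

There is one attempt and no reset: what is moved stays moved. The work goes in short steps, each a Python script; the robot and the scene stay as the last script left them, time stands still between calls to the robot, and variables do not carry over. Pictures are saved under pics/ and viewed, about 12 in all and at most 16, crops included, and the job is handed in when it is done.

```bash
ls; mkdir -p pics; python3 - <<'E'
from plant import env
import cv2
for n in("scene","top"):
    im=env.capture(n); cv2.imwrite(f"pics/{n}0.png",im[:,:,::-1]); m=env.camera_model(n)
    print(n,m)
    import numpy as np
    R=cv2.Rodrigues(np.array(m["rvec"],float))[0]; print(-R.T@np.array(m["tvec"]).ravel())
s=env.read_state(); print(s["ee_rot"],s["grip_width"],env.hold_point_z,s["time_s"])
E
```

```text
pics
scene {'fx': 479.7888983616321, 'fy': 479.7888983616321, 'cx': 253.13727208179753, 'cy': 182.03801177735596, 'rvec': array([ 2.14328872,  0.91672017, -0.43487161]), 'tvec': array([-0.36235374, -0.22529711,  1.64260711])}
[ 1.2647044  -0.67388052  0.90918917]
top {'fx': 367.9234016220067, 'fy': 367.9234016220067, 'cx': 254.6690891592581, 'cy': 185.40512123308022, 'rvec': array([ 2.20060815, -2.13467271,  0.16602385]), 'tvec': array([-0.08674603,  0.58197937,  1.01657993])}
[ 0.45051247 -0.04361401  1.08388004]
[ 1.03226523  1.31471286 -1.02971082] 0.08526224493054017 0.0187 0.1
```

View pics/scene0.png

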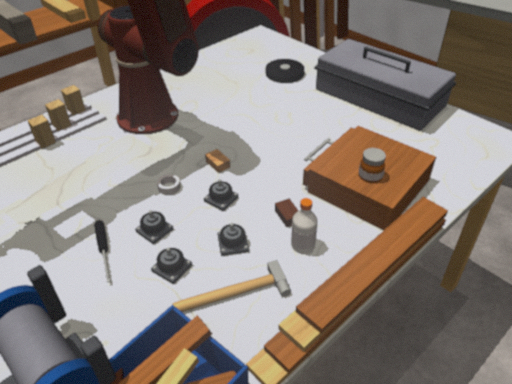

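View pics/top0.png

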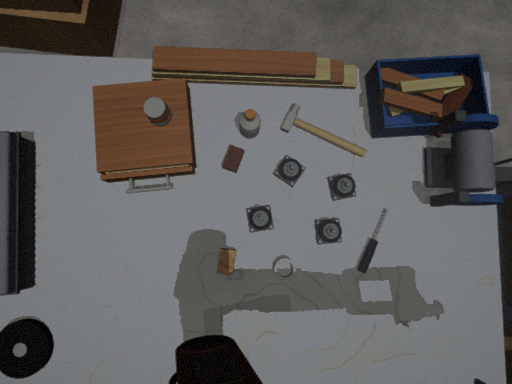

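The scene view shows four wheels (near (221,194), (153,225), (233,238), (172,263)). In the top view they are at about (290,169), (343,185), (260,217) and (329,230), with the handle bar at about (150,186) and the chest at the upper left. Next I'll zoom in.

```bash
python3 - <<'E'
import cv2,numpy as np
t=cv2.imread("pics/top0.png"); s=cv2.imread("pics/scene0.png")
W=[(290,169),(343,185),(260,217),(329,230)]; S=[(233,238),(172,263),(221,194),(153,225)]
c=lambda im,p,r=20,z=200: cv2.resize(im[p[1]-r:p[1]+r,p[0]-r:p[0]+r],(z,z),interpolation=cv2.INTER_NEAREST)
a=np.hstack([c(t,p) for p in W]); b=np.hstack([c(s,p) for p in S])
h=np.hstack([cv2.resize(t[160:210,90:200],(440,200),interpolation=cv2.INTER_NEAREST),cv2.resize(s[120:175,290:380],(360,200),interpolation=cv2.INTER_NEAREST)])
cv2.imwrite("pics/crops0.png",np.vstack([a,b,h]))
E
```

```text
(no output)
```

View pics/crops0.png

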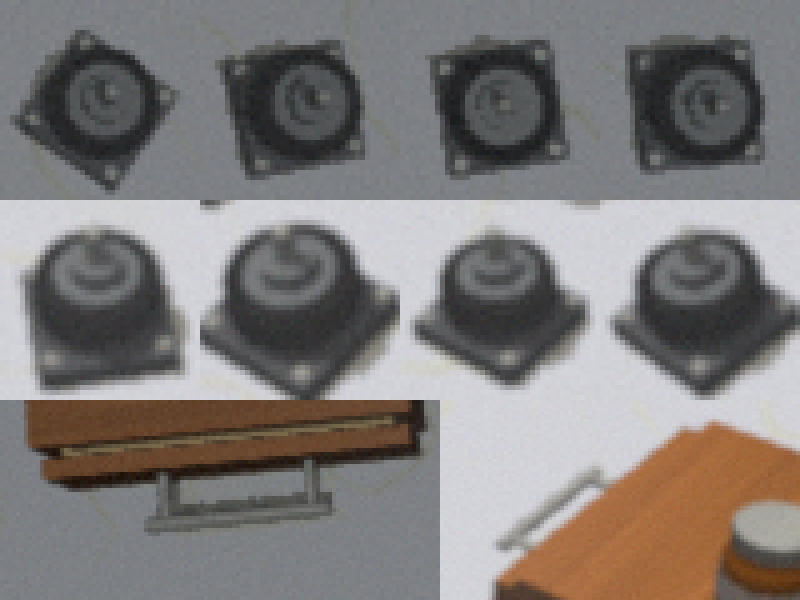

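Three of the four tips show clearly as bright spots in both rows, and the drawer is slightly ajar. The handle bar runs from about (127,191) to (173,186.5) in the top view. I'll take each wheel's position from the rim disc (z≈42 mm) in both views and cross-check it with the tips.

```bash
cat > h.py <<'E'
import cv2, numpy as np
from scipy.spatial.transform import Rotation as Rot
from plant import env
CM={n:env.camera_model(n) for n in("scene","top")}
def cam(n):
    m=CM[n]; R=cv2.Rodrigues(np.array(m["rvec"],float))[0]; t=np.array(m["tvec"],float).ravel()
    return R,t,np.array([[m["fx"],0,m["cx"]],[0,m["fy"],m["cy"]],[0,0,1.]])
def ray(n,p):
    R,t,K=cam(n); d=R.T@np.linalg.solve(K,[p[0],p[1],1.]); return -R.T@t,d/np.linalg.norm(d)
def onz(n,p,z):
    o,d=ray(n,p); return o+d*(z-o[2])/d[2]
def tri(a,b):
    o1,d1=ray("top",a); o2,d2=ray("scene",b)
    s=np.linalg.lstsq(np.stack([d1,-d2],1),o2-o1,rcond=None)[0]
    p,q=o1+d1*s[0],o2+d2*s[1]; return (p+q)/2,np.linalg.norm(p-q)
def proj(n,X):
    R,t,K=cam(n); u=K@(R@np.asarray(X,float)+t); return u[:2]/u[2]
def shot(n,name=None):
    im=env.capture(n)[:,:,::-1].copy()
    if name: cv2.imwrite(f"pics/{name}.png",im)
    return im
def disc(im,p,lo=70,r=17):
    "centre of grey rim disc enclosed by the dark tyre ring nearest pixel p"
    g=cv2.cvtColor(im,cv2.COLOR_BGR2GRAY); x,y=int(p[0]),int(p[1])
    d=(g<lo).astype(np.uint8); cs,_=cv2.findContours(d,cv2.RETR_CCOMP,cv2.CHAIN_APPROX_NONE)
    best=None
    hs=cv2.findContours(d,cv2.RETR_CCOMP,cv2.CHAIN_APPROX_NONE)
    for c,h in zip(hs[0],hs[1][0]):
        if h[3]<0 or len(c)<20: continue
        (cx,cy),ax,_=cv2.fitEllipse(c)
        if np.hypot(cx-x,cy-y)<r and (best is None or max(ax)>best[1]): best=((cx,cy),max(ax),min(ax))
    return best
def down(yaw):
    "tool x down; jaw axis (tool z) horizontal at world yaw"
    z=np.array([np.cos(yaw),np.sin(yaw),0]); x=np.array([0,0,-1.]); return Rot.from_matrix(np.stack([x,np.cross(z,x),z],1)).as_rotvec()
E
python3 - <<'E'
from h import *
t=cv2.imread("pics/top0.png"); s=cv2.imread("pics/scene0.png")
W=[(290,169),(343,185),(260,217),(329,230)]; S=[(233,238),(172,263),(221,194),(153,225)]
tt=[(108,93),(319-200,97),(503-400,104),(720-600,104)]; st=[(97,32),(287-200,33),(494-400,35),(690-600,37)]
for i in range(4):
    for lo in(60,75):
        a,b=disc(t,W[i],lo),disc(s,S[i],lo)
        print(i,lo,a,b, a and onz("top",a[0],.042).round(4), b and onz("scene",b[0],.042).round(4))
    a=[W[i][k]-20+tt[i][k]/5-.5 for k in(0,1)]; b=[S[i][k]-20+st[i][k]/5-.5 for k in(0,1)]
    p,e=tri(a,b); print("tip",p.round(4),round(e,4))
for z in(.047,.052): print([onz("top",p,z).round(4) for p in((127,191.),(173,186.2))])
print([onz("scene",p,.052).round(4) for p in((290+58/4-.5,120+147/3.64-.5),(290+165/4,120+72/3.64))])
st=env.read_state(); print(Rot.from_rotvec(st["ee_rot"]).as_matrix().round(2))
for p in [(.67,.33,.2),(.45,.3,.2),(.43,0,.2)]:
    for y in (0,np.pi): print(p,y,env.ik(p,down(y)))
E
```

```text
0 60 ((290.532470703125, 168.56201171875), 16.713682174682617, 15.86269760131836) None [ 0.6361 -0.1708  0.042 ] None
0 75 ((290.44091796875, 168.54579162597656), 15.467122077941895, 15.332210540771484) None [ 0.6361 -0.1705  0.042 ] None
tip [ 0.6353 -0.1692  0.0689] 0.0005
1 60 ((344.7430419921875, 185.02090454101562), 16.3752384185791, 16.005857467651367) None [ 0.5933 -0.3279  0.042 ] None
1 75 ((344.49200439453125, 185.04457092285156), 15.654915809631348, 15.075929641723633) None [ 0.5932 -0.3272  0.042 ] None
tip [ 0.5931 -0.3255  0.0674] 0.0003
2 60 ((260.0780944824219, 217.89031982421875), 16.846813201904297, 16.229097366333008) None [ 0.4919 -0.0868  0.042 ] None
2 75 ((260.0, 218.0), 15.953729629516602, 15.953729629516602) None [ 0.4915 -0.0866  0.042 ] None
tip [ 0.4918 -0.0866  0.0681] 0.0021
3 60 ((330.571044921875, 230.7606201171875), 17.13604164123535, 16.453508377075195) None [ 0.4615 -0.2872  0.042 ] None
3 75 ((330.4305725097656, 230.76341247558594), 16.174236297607422, 15.430253982543945) None [ 0.4615 -0.2868  0.042 ] None
tip [ 0.4624 -0.287   0.0679] 0.001
[array([0.5558, 0.2893, 0.047 ]), array([0.5735, 0.1617, 0.047 ])]
[array([0.5553, 0.2877, 0.052 ]), array([0.5729, 0.1607, 0.052 ])]
[array([0.5769, 0.1548, 0.052 ]), array([0.5691, 0.2845, 0.052 ])]
[[-0.    0.97  0.24]
 [ 0.    0.24 -0.97]
 [-1.    0.   -0.  ]]
(0.67, 0.33, 0.2) 0 [ 3.63796169e-01  4.94362177e-01  1.31221917e+00 -4.44089210e-16
  1.33501131e+00  3.63796169e-01]
(0.67, 0.33, 0.2) 3.141592653589793 None
(0.45, 0.3, 0.2) 0 [ 4.58208434e-01  6.76837276e-02  1.84210049e+00 -4.44089210e-16
  1.23180844e+00  4.58208434e-01]
(0.45, 0.3, 0.2) 3.141592653589793 None
(0.43, 0, 0.2) 0 [-0.16351842 -0.18709725  2.08329436  0.          1.24539554 -0.16351842]
(0.43, 0, 0.2) 3.141592653589793 None
```

```bash
python3 - <<'E'
from h import *
o=down(np.radians(6)); p=np.array([.567,.2235])
env.grip(.036,40); env.move_to([*p,.2],o); env.move_linear([*p,.10],.15)
shot("scene","pre1")
print(env.move_linear([*p,.032],.05,f_stop=8))
s=env.read_state(); print(s["eef_pos"],s["wrist_force"])
env.grip(0,40); s=env.read_state(); print(s["grip_width"],s["wrist_force"],s["wrist_torque"],s["time_s"])
E
```

```text
False
[0.56836234 0.22369491 0.03319308] [ 0.32088326 -0.32916358  4.73470222]
0.009597962294921044 [-0.61057812  0.53913721  2.50425764] [0.01194114 0.15283173 0.25395538] 6.6083
```

```bash
python3 - <<'E'
from h import *
p=np.array(env.read_state()["eef_pos"]); d=np.array([np.cos(.105),np.sin(.105),0])
print(env.move_linear(p-.15*d,.08,f_stop=40))
s=env.read_state(); print(s["eef_pos"],s["wrist_force"],s["grip_width"])
env.grip(.036); q=np.array(s["eef_pos"]); env.move_linear(q+[0,0,.15],.2)
env.move_to([.45,-.1,.30],down(0))
t=shot("top","top2"); c=shot("scene","scene2")
cv2.imwrite("pics/c2.png",np.vstack([cv2.resize(t[130:260,80:240],(640,520),interpolation=cv2.INTER_CUBIC)]))
cv2.imwrite("pics/c2s.png",cv2.resize(c[100:220,240:400],(640,480),interpolation=cv2.INTER_CUBIC))
E
```

```text
False
[0.4157575  0.20343717 0.03150964] [  3.19901203 -15.69366233   2.03431781] 0.009175626225453521
```

View pics/c2.png

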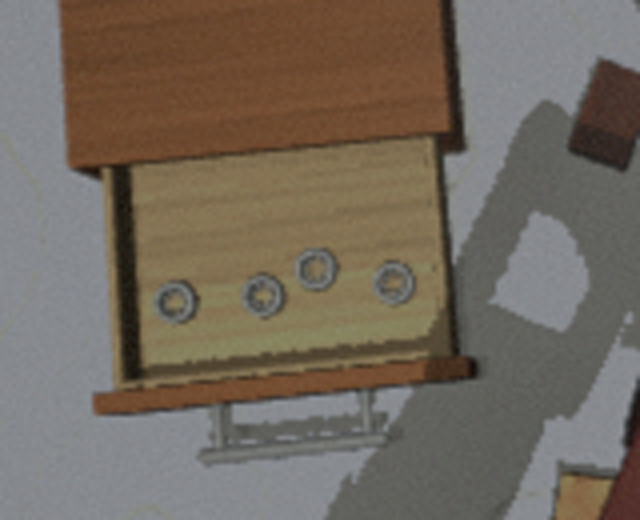

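View pics/c2s.png

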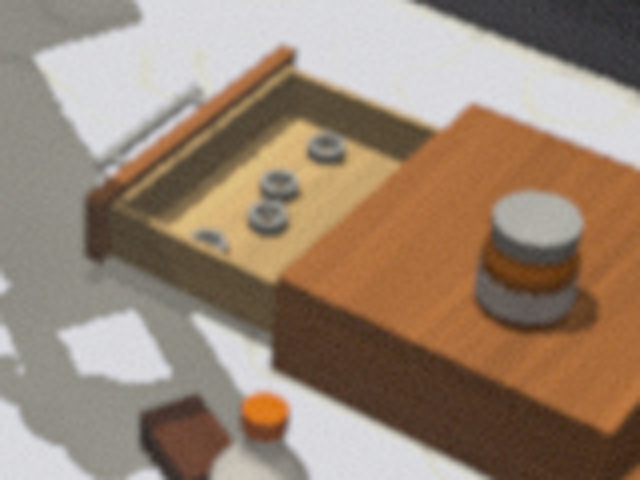

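The drawer is open with four nuts in it. In the top view they are at roughly crop/4 = (124,205), (146,204), (159,197) and (178,201). Now I'll measure them precisely.

```bash
cat >> h.py <<'E'
def nuts(im):
    "nut centres (world xy) from the top picture: low-saturation rings on the drawer floor"
    hsv=cv2.cvtColor(cv2.GaussianBlur(im,(3,3),0),cv2.COLOR_BGR2HSV); x0,y0=112,175
    m=(hsv[y0:216,x0:188,1]<50).astype(np.uint8); out=[]
    for c in cv2.findContours(m,cv2.RETR_EXTERNAL,cv2.CHAIN_APPROX_NONE)[0]:
        (x,y),r=cv2.minEnclosingCircle(c)
        if len(c)>12 and 4<r<8: out.append((x+x0,y+y0,r,*onz("top",(x+x0,y+y0),.031)[:2]))
    return sorted(out)
E
python3 - <<'E'
from h import *
t=cv2.imread("pics/top2.png")
for n in nuts(t): print(np.round(n,4))
P=[(176,301),(263,296),(316,269),(393,283)]; Q=[(326,147),(279,184),(268,216)]
for p in P: print("hand",onz("top",(80+p[0]/4-.4,130+p[1]/4-.4),.031).round(4))
for p in Q: print("scene",onz("scene",(240+p[0]/4-.4,100+p[1]/4-.4),.031).round(4))
e=[onz("top",(80+p[0]/4-.4,130+p[1]/4-.4),z) for p,z in(((200,458),.047),((388,437),.047),((95,405),.075),((475,367),.075))]
print("bar yaw",[np.degrees(np.arctan2(-(b-a)[0],(b-a)[1])) for a,b in((e[1],e[0]),(e[3],e[2]))], (e[0]+e[1])/2,(e[2]+e[3])/2)
for p in[(290,169),(343,185),(260,217),(329,230)]:
    d=disc(t,p); print(d and onz("top",d[0],.042).round(4))
E
```

```text
[123.     205.       5.3853   0.5172   0.3029]
[145.0556 203.5      5.2735   0.5234   0.2411]
[158.5    196.5      5.1479   0.5445   0.2043]
[1.7800e+02 2.0040e+02 5.2499e+00 5.3510e-01 1.4840e-01]
hand [0.5177 0.3012 0.031 ]
hand [0.5231 0.2402 0.031 ]
hand [0.5435 0.204  0.031 ]
hand [0.5352 0.1488 0.031 ]
scene [0.5186 0.2994 0.031 ]
scene [0.5248 0.2379 0.031 ]
scene [0.5454 0.2027 0.031 ]
bar yaw [np.float64(7.975173441146636), np.float64(7.406327792260057)] [0.41785482 0.2075553  0.047     ] [0.45971102 0.2089246  0.075     ]
[ 0.636  -0.1704  0.042 ]
[ 0.5933 -0.3276  0.042 ]
None
None
```

```bash
cat >> h.py <<'E'
YAW=np.radians(7.5); F=60
def pick(x,y,o=None):
    o=down(YAW) if o is None else o
    env.grip(.048,F); env.move_to([x,y,.16],o); env.move_linear([x,y,.045],.15)
    hit=env.move_linear([x,y,.014],.03,f_stop=5); z=env.read_state()["eef_pos"][2]
    env.move_linear([x,y,z+.005],.03); env.grip(0,F); w=env.read_state()["grip_width"]
    env.move_linear([x,y,.17],.12); s=env.read_state()
    print("pick",hit,"floor z",round(z,4),"w",round(w,4),round(s["grip_width"],4),"t",s["time_s"]); return z
E
python3 - <<'E'
from h import *
pick(.5355,.1480)
env.move_to([.6357,-.170,.17],down(YAW)); env.move_linear([.6357,-.170,.10],.1)
t=shot("top"); c=shot("scene"); print(env.read_state()["grip_width"],env.read_state()["time_s"],env.read_state()["eef_pos"])
cv2.imwrite("pics/c3.png",np.hstack([cv2.resize(t[130:210,250:330],(400,400),interpolation=cv2.INTER_CUBIC),cv2.resize(c[190:270,190:270],(400,400),interpolation=cv2.INTER_CUBIC)]))
E
```

```text
pick True floor z 0.0194 w 0.0267 0.0261 t 16.4167
0.02649230091741407 18.625 [ 0.63665787 -0.1704013   0.10129851]
```

View pics/c3.png

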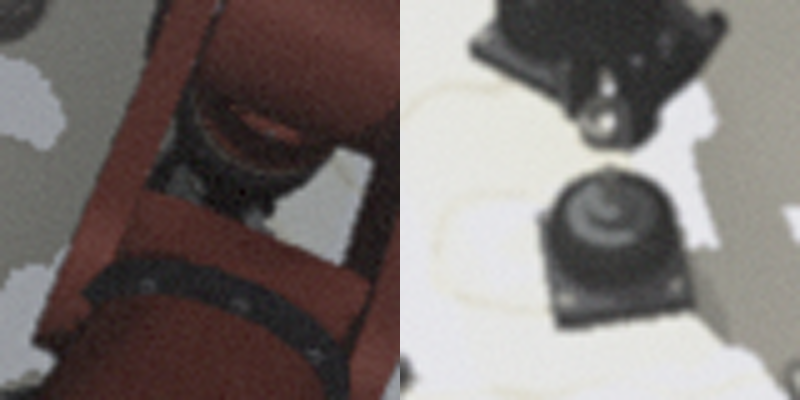

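```bash
python3 - <<'E'
from h import *
c=sum(shot("scene").astype(float) for _ in range(4))/4
cv2.imwrite("pics/c4.png",cv2.resize(np.clip(c[185:235,195:255]*1.4,0,255).astype(np.uint8),(720,600),interpolation=cv2.INTER_CUBIC))
s=env.read_state();p=np.array(s["eef_pos"]);print(s["grip_width"])
for dz in(0,.0187): print(proj("scene",p+[0,0,dz]))
E
```

```text
0.026754120459498442
[231.3264227  214.95594485]
[230.96331421 209.32622226]
```

View pics/c4.png

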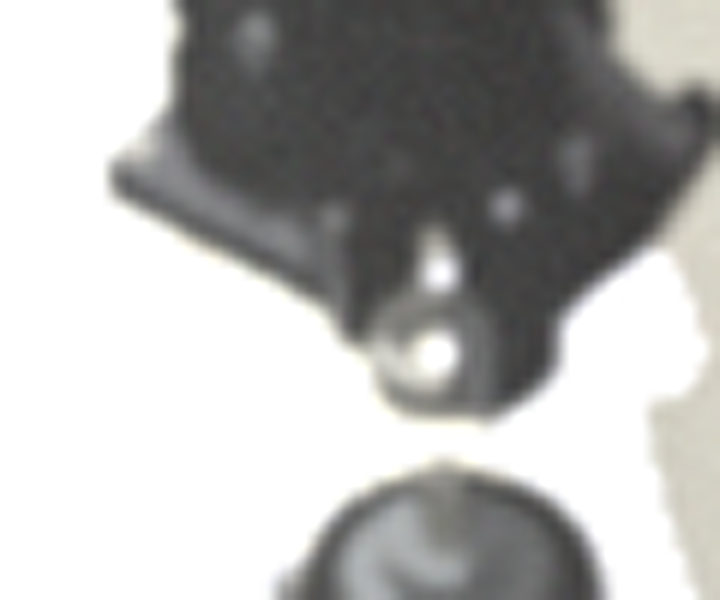

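The first nut is held too high and has tipped about the jaw axis: the ring faces the camera at crop (430,350), and the width reads 26.5 mm instead of 30. I'll lay it back on the drawer floor and regrip deeper.

```bash
python3 - <<'E'
from h import *
x,y=.5355,.1480
env.move_linear([.6357,-.170,.18],.15); env.move_to([x,y,.17],down(YAW)); env.move_linear([x,y,.05],.12); env.grip(0,20)
print(env.move_linear([x,y,.022],.03,f_stop=8), env.read_state()["eef_pos"],env.read_state()["grip_width"])
env.grip(.048,20); env.move_linear([x,y,.17],.12); env.move_to([.45,-.1,.30],down(0))
t=shot("top","top5"); c=shot("scene","scene5")
cv2.imwrite("pics/c5.png",np.hstack([cv2.resize(t[170:230,105:195],(450,300),interpolation=cv2.INTER_CUBIC),cv2.resize(c[110:170,260:330],(350,300),interpolation=cv2.INTER_CUBIC)]))
for n in nuts(t): print(np.round(n,4))
print(env.read_state()["time_s"])
E
```

```text
True [0.53545651 0.14798114 0.0244471 ] 0.026446533459527882
[123.1071 204.7321   5.393    0.518    0.3026]
[145.1567 203.0672   5.2661   0.5246   0.2409]
[158.5    196.5      5.1479   0.5445   0.2043]
[1.778433e+02 2.000672e+02 5.266100e+00 5.360000e-01 1.489000e-01]
25.8583
```

View pics/c5.png

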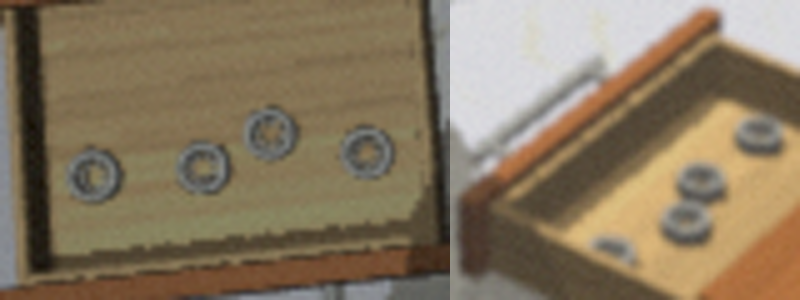

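All nuts lie flat. The nut touched the floor at the same height at which I had grasped it (TCP 24.4 mm), so it was never tilted; the view angle misled me. I'll carry on with a slightly deeper and firmer grip.

```bash
cat >> h.py <<'E'
F=100
def grab(x,y):
    o=down(YAW); env.grip(.048,F); env.move_to([x,y,.15],o); env.move_linear([x,y,.04],.15)
    hit=env.move_linear([x,y,.014],.03,f_stop=5); z=env.read_state()["eef_pos"][2]
    zg=z+.003; env.move_linear([x,y,zg],.03); env.grip(0,F); zg=env.read_state()["eef_pos"][2]
    env.move_linear([x,y,.15],.15); s=env.read_state()
    print("grab",hit,"zg",round(zg,4),"w",round(s["grip_width"],4),"t",s["time_s"]); return zg
def press(x,y,zg):
    o=down(YAW); env.move_to([x,y,.15],o); env.move_linear([x,y,zg+.060],.12); w=env.read_state()["grip_width"]
    h=env.move_linear([x,y,zg+.042],.03,f_stop=4); s=env.read_state()
    print("contact",h,"nut bottom z",round(s["eef_pos"][2]-zg+.022,4),"w",round(w,4),"xy",s["eef_pos"][:2].round(4),s["wrist_force"].round(1))
    h=env.move_linear([x,y,zg+.024],.03,f_stop=45); s=env.read_state()
    print("pressed",h,"nut bottom z",round(s["eef_pos"][2]-zg+.022,4),"w",round(s["grip_width"],4),s["wrist_force"].round(1),s["eef_pos"][:2].round(4),s["time_s"])
E
python3 - <<'E'
from h import *
zg=grab(.536,.1485); press(.6357,-.170,zg)
E
```

```text
grab True zg 0.0226 w 0.0252 t 30.375
contact True nut bottom z 0.0637 w 0.0252 xy [ 0.6354 -0.1713] [ 2.7 -0.6 -2.4]
pressed False nut bottom z 0.0522 w 0.0256 [-10.4   1.6  25.4] [ 0.6357 -0.1713] 33.6667
```

```bash
python3 - <<'E'
from h import *
s=env.read_state(); p=s["eef_pos"]; print(p,s["wrist_force"].round(1))
h=env.move_linear([.6357,-.170,.038],.02,f_stop=30); s=env.read_state(); print(h,s["eef_pos"].round(4),s["wrist_force"].round(1),s["grip_width"])
env.grip(.048); s=env.read_state(); print(s["eef_pos"].round(4),s["wrist_force"].round(1))
env.move_linear([.6357,-.170,.15],.12); env.move_to([.40,.15,.30],down(0))
t=shot("top","top6"); c=shot("scene","scene6")
cv2.imwrite("pics/c6.png",np.hstack([cv2.resize(t[150:190,270:310],(400,400),interpolation=cv2.INTER_CUBIC),cv2.resize(c[210:260,208:258],(400,400),interpolation=cv2.INTER_CUBIC)]))
for p in[(290,169),(343,185),(260,217),(329,230)]:
    d=disc(t,p); print(d and onz("top",d[0],.042).round(4))
print(env.read_state()["time_s"])
E
```

```text
[ 0.63573964 -0.17129851  0.05277634] [-10.4   1.6  25.4]
True [ 0.6356 -0.1713  0.0526] [-1.2  1.1  5.8] 0.0256548147761939
[ 0.6353 -0.1712  0.051 ] [0.1 0.  0.9]
[ 0.6359 -0.1726  0.042 ]
[ 0.5933 -0.3274  0.042 ]
[ 0.4918 -0.0872  0.042 ]
[ 0.4614 -0.2869  0.042 ]
36.9833
```

View pics/c6.png

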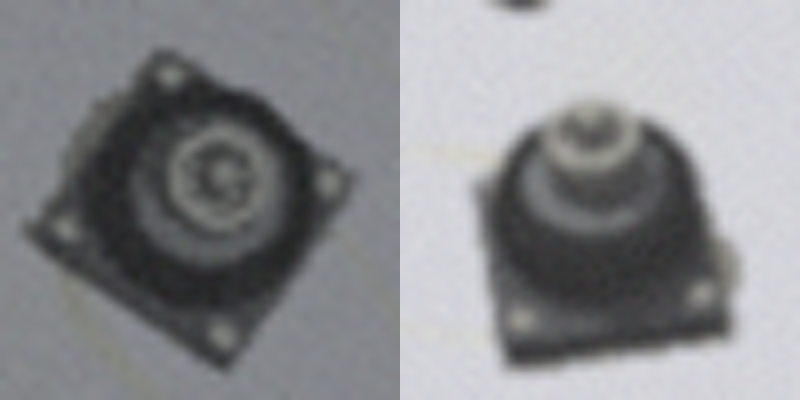

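```bash
python3 - <<'E'
from h import *
a=(270+217/10-.5,150+178/10-.5); b=(208+193/8-.5,210+138/8-.5)
print(tri(a,b))
for z in(.064,.058,.07,.078): print(z,onz("top",a,z).round(4),onz("scene",b,z).round(4),proj("scene",[.6359,-.1716,z]).round(2),proj("top",[.6359,-.1716,z]).round(2))
E
```

```text
(array([ 0.63605597, -0.17080473,  0.06070561]), np.float64(0.0011530239081813164))
0.064 [ 0.6358 -0.1699  0.064 ] [ 0.6382 -0.1732  0.064 ] [231.51 225.92] [291.79 167.29]
0.058 [ 0.6369 -0.1707  0.058 ] [ 0.6337 -0.1697  0.058 ] [231.62 227.63] [291.52 167.66]
0.07 [ 0.6347 -0.1692  0.07  ] [ 0.6426 -0.1768  0.07  ] [231.4 224.2] [292.06 166.91]
0.078 [ 0.6333 -0.1682  0.078 ] [ 0.6485 -0.1815  0.078 ] [231.25 221.89] [292.43 166.41]
```

The triangulated ring top is at 61 mm, and the earlier tip measurement read about 5 mm low, so that fits the seated 64 mm. I'll confirm by pressing from above with the fingers straddling the axle tip, which both seats the nut and measures its height.

```bash
cat >> h.py <<'E'
def tamp(x,y,fs=30):
    o=down(YAW); env.grip(.018,F); env.move_to([x,y,.13],o); env.move_linear([x,y,.085],.12)
    h=env.move_linear([x,y,.05],.03,f_stop=6); a=env.read_state()
    h2=env.move_linear([x,y,.045],.02,f_stop=fs); s=env.read_state()
    print("tamp",h,h2,"z",a["eef_pos"][2].round(4),s["eef_pos"][2].round(4),"F",s["wrist_force"].round(1),s["eef_pos"][:2].round(4),"t",s["time_s"])
    env.move_linear([x,y,.13],.15)
E
python3 - <<'E'
from h import *
tamp(.6357,-.1713)
E
```

```text
tamp True True z 0.0643 0.0642 F [-0.8  1.   3.3] [ 0.6358 -0.1713] t 40.6833
```

Nut top is at 64.3 mm, so the first nut is seated. Next are wheels 1 and 3, re-measuring the wheels while the arm is at the drawer.

```bash
cat >> h.py <<'E'
WH={0:(.6357,-.1713),1:(.5932,-.3268),2:(.4917,-.0867),3:(.4618,-.287)}
def wheel_check(t):
    out={}
    for i,(x,y) in WH.items():
        d=disc(t,proj("top",[x,y,.042]),r=30); out[i]=None if d is None else onz("top",d[0],.042)[:2].round(4)
    print("wheels",out); return out
def one(i,nx,ny):
    zg=grab(nx,ny); o=wheel_check(shot("top")); x,y=WH[i]
    if o[i] is None or np.hypot(*(o[i]-[x,y]))>.005: print("WHEEL MOVED/UNSEEN, stop"); return
    press(x,y,zg); env.grip(.048); env.move_linear([x,y,.13],.15); tamp(x,y)
E
python3 - <<'E'
from h import *
one(1,.5442,.2040)
E
```

```text
grab True zg 0.0227 w 0.0255 t 46.2833
wheels {0: array([ 0.6357, -0.1721]), 1: array([ 0.5931, -0.328 ]), 2: array([ 0.4917, -0.087 ]), 3: array([ 0.4613, -0.2874])}
contact True nut bottom z 0.0636 w 0.0253 xy [ 0.5926 -0.3281] [ 1.4 -1.5 -1.2]
pressed False nut bottom z 0.0527 w 0.0257 [-11.1   3.3  25.7] [ 0.593  -0.3282] 50.3
tamp True True z 0.0643 0.0642 F [-1.1  0.5  3.6] [ 0.593  -0.3267] t 53.7167
```

```bash
python3 - <<'E'
from h import *
one(3,.5240,.2403)
E
```

```text
grab True zg 0.0227 w 0.0258 t 59.9333
wheels {0: array([ 0.6683, -0.1669]), 1: array([ 0.5932, -0.3302]), 2: array([ 0.4917, -0.087 ]), 3: array([ 0.4613, -0.2873])}
contact True nut bottom z 0.0642 w 0.0258 xy [ 0.4609 -0.2876] [ 0.5 -1.2 -2.2]
pressed False nut bottom z 0.0516 w 0.0257 [-13.1   5.5  32.7] [ 0.4613 -0.2881] 63.9417
tamp True True z 0.0642 0.0642 F [-1.2 -0.5  5.9] [ 0.4619 -0.287 ] t 67.3167
```

Wheel 0, already fitted, was knocked about 3 cm aside, which does no harm if it is still upright. Now the last wheel.

```bash
python3 - <<'E'
from h import *
one(2,.5178,.3013)
env.move_to([.40,.15,.30],down(0)); t=shot("top","top9"); c=shot("scene","scene9")
cv2.imwrite("pics/c9.png",np.hstack([cv2.resize(t[140:260,90:370][:, 150:],(390,360),interpolation=cv2.INTER_CUBIC),cv2.resize(c[170:290,120:250],(390,360),interpolation=cv2.INTER_CUBIC)]))
wheel_check(t)
E
```

```text
grab True zg 0.0227 w 0.0254 t 73.6083
wheels {0: array([ 0.6687, -0.1676]), 1: array([ 0.593, -0.33 ]), 2: array([ 0.4918, -0.0871]), 3: array([ 0.4605, -0.2891])}
contact True nut bottom z 0.0666 w 0.0253 xy [ 0.491  -0.0873] [ 1.4 -1.4 -3.9]
pressed True nut bottom z 0.0519 w 0.0258 [-2.1 -0.6  6.5] [ 0.4915 -0.0885] 77.0167
tamp True True z 0.0642 0.0642 F [-0.8 -1.   6.1] [ 0.4918 -0.0867] t 80.3417
wheels {0: array([ 0.6685, -0.1678]), 1: array([ 0.593, -0.33 ]), 2: array([ 0.491 , -0.0878]), 3: array([ 0.4601, -0.2892])}
```

View pics/c9.png

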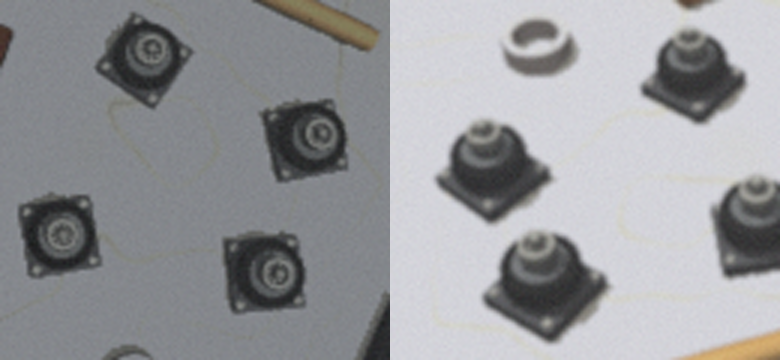

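All four wheels show seated rings and stand upright. Now I'll shut the drawer.

```bash
python3 - <<'E'
from h import *
o=down(YAW); p=np.array([.4165,.205]); d=np.array([np.cos(YAW),np.sin(YAW),0])
env.grip(.036,40); env.move_to([*p,.15],o); print(env.move_linear([*p,.032],.1,f_stop=8))
env.grip(0,40); s=env.read_state(); print(s["grip_width"],s["eef_pos"])
q=np.array([*p,.032]); print(env.move_linear(q+.19*d,.07,f_stop=28)); s=env.read_state(); print(s["eef_pos"],s["wrist_force"])
h=env.move_linear(s["eef_pos"]+.012*d,.03,f_stop=30); s=env.read_state(); print(h,s["eef_pos"],s["wrist_force"])
env.grip(.036); env.move_linear(np.array(s["eef_pos"])+[0,0,.12],.15); env.move_to([.40,-.05,.33],down(0))
t=shot("top","topE"); c=shot("scene","sceneE"); wheel_check(t); print(env.read_state()["time_s"])
cv2.imwrite("pics/cE.png",np.vstack([np.hstack([t[60:260,80:400]]),np.hstack([c[100:300,100:420]])]))
E
```

```text
False
0.009061531651304945 [0.41767778 0.20532976 0.03298159]
True
[0.56966224 0.22569431 0.03303332] [-1.31452478 -0.83697116  5.60904116]
True [0.56930232 0.22563152 0.03290595] [-0.77138896 -0.0826173   5.11685297]
wheels {0: array([ 0.6682, -0.1668]), 1: array([ 0.5932, -0.3301]), 2: array([ 0.4909, -0.0875]), 3: array([ 0.46  , -0.2889])}
90.0667
```

View pics/cE.png

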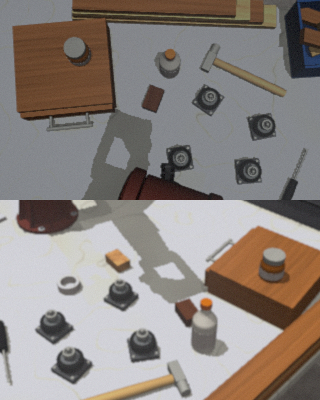

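The push met a hard stop twice, 1.5 mm beyond the starting position. I'll check the front gap against the first picture.

```bash
python3 - <<'E'
import cv2,numpy as np
f=lambda n,s:cv2.resize(cv2.imread(f"pics/{n}.png")[s],(400,260),interpolation=cv2.INTER_CUBIC)
a=np.s_[150:205,90:200]; b=np.s_[115:185,290:400]
cv2.imwrite("pics/cmp.png",np.vstack([np.hstack([f("top0",a),f("topE",a)]),np.hstack([f("scene0",b),f("sceneE",b)])]))
E
```

View pics/cmp.png

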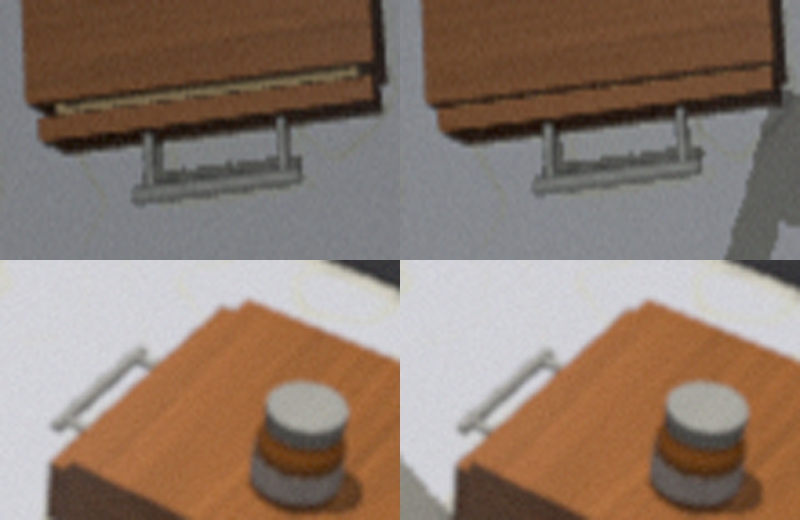

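The starting gap (left) has closed to a thin line (right), so the drawer is fully shut. The arm is clear of everything.

```bash
python3 - <<'E'
from plant import env
env.sign_off()
E
```

```text
the job is handed in; nothing more can be done
```

The job is handed in: all four wheels have a push nut pressed to the hub, and the drawer is fully shut. There was no spare nut, because all four went onto wheels. The hand-in reports no verdict, so the points below are my own checks.

- **Nuts:** I tamped each nut from above with the fingers either side of the axle. The fingers met the nut top at 64.2–64.3 mm; a fully seated nut tops out at 64 mm. The last pictures show a ring on every wheel, and all four wheels upright.
- **Wheel 0:** it was found about 3 cm aside after its nut was on. It still looks upright with the nut in place, but I did not tamp it again after that.
- **Drawer:** it started slightly ajar. The closing push met a hard stop twice, and the gap in the picture shrank to a thin line.
- **Bystanders:** in the last picture nothing looked knocked over or out of place. I did not measure their positions.
- **Checks that disagreed:**
  - Triangulated tip heights read about 5–7 mm low, so I judged seating by touch.
  - The grip width read 25–27 mm on a 30 mm nut.
  - I first took that narrow reading for a tilted nut and put it back, but it was flat.

The arm work finished at about 90 s of the 210 s allowed.

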